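# Index the glass painter's turntable on by one hole

### The job

One petal of the amber glass roundel is painted, so bring the next one round: press the turntable's indexing plunger (the black head at the end of the arm) down with the fingertips, turn the wheel clockwise as seen from above to the very next hole, and let the plunger spring fully up again so that the wheel is locked there. Only press and push, gently: do not squeeze or lift anything. Keep off the glass, whose paint is wet, and leave the bottle, jar, cup and brush where they are.

Things in the scene. Friction and masses are not known exactly. Their poses are not given: they have to be found in the camera images.
- index_base: The whole indexing turntable, fixed to the table. Origin on the turning axis, at table height (z up). Grey cast foot 210 mm wide; on it a fixed round steel index plate, 300 mm wide, top 58 mm above the table, with twelve 11 mm through-holes, one every 30 degrees, on a circle 135 mm from the axis. Its -x axis points to the hole in which the pin sits at the start.
- wheel: The turning part: aluminium disc 216 mm wide, top 76 mm above the table, with three 9 mm rubber pegs around the glass and a forked arm (38 mm wide, top 76 mm above the table) that reaches out over the index plate to an upright round housing, 37 mm wide, its axis 170 mm from the turning axis, top 92 mm above the table. It turns stiffly (about 1 N at the housing) and stays where it is left.
- wheel_turn (a joint): Turn of the wheel in rad: 0 at the start, growing CLOCKWISE as seen from above; the next hole is at 0.524 (30 degrees).
- plunger_travel (a joint): How far the plunger is pressed down, in m: 0 fully up (pin home in a hole), 0.016 at the stop. The sprung pin comes up into the holes from below: it is free of its hole from 0.010 on (aim for about 0.013), and its round end draws itself in when let up within about 1.5 degrees of a hole (let up farther off, it rubs on the plate's underside at about 0.010 until the wheel is pushed on to the hole, where it snaps up). Spring 5 N at the top to 11 N at the stop.
- plunger_top (a point): Centre of the flat top of the plunger's black round head, 45 mm wide and 12 mm thick, on the housing at the arm's end; the top is 120 mm above the table when up. It moves with the plunger and the wheel: 170 mm from the turning axis.
- next_hole (a point): Mouth of the next hole in the clockwise direction, on top of the index plate, 135 mm from the axis. It does not move.
- roundel_centre (a point): Middle of the round amber glass being painted, 180 mm wide, 5 mm thick, lying loose on the wheel between the rubber pegs, on the turning axis, top 81 mm above the table. Its paint is wet.
- roundel: The same amber glass; origin at the centre of its underside.
- gum_bottle: Bystander: closed white plastic bottle, 58 mm wide, 135 mm tall, standing; origin at the centre of its underside.
- paint_jar: Bystander: closed glass jar with steel lid, 60 mm wide, 58 mm tall, standing; origin at the centre of its underside.
- black_cup: Bystander: empty black cup, 62 mm wide, 66 mm tall, standing; origin at the centre of its underside.
- brush: Bystander: flat paint brush, 170 mm long, lying on the table; origin under its middle.
There are look-alikes about, which are no part of the job. What is meant by the roundel is not green, and is the larger of those in its own colour.

How it is judged:
On the way, in this order (a step that is already met when the one before it is completed fails the run):
1. the plunger is pressed down until its pin is free, with the wheel still at the first hole (value of joint plunger_travel above 0.009 m and value of joint wheel_turn between -0.12 and 0.12 rad), for 0.05 s.
2. the wheel is turned clockwise, more than half-way to the next hole (value of joint wheel_turn between 0.28 and 0.8 rad), for 0.05 s.
At the end, for the whole second after the job is handed in: The wheel stands at the next hole clockwise (30 degrees from the start, within 1.4 degrees), the plunger is up to within 2 mm, the wheel is at rest, the glass lies flat and within 8 mm of the axis, and the four bystanders are within 15 mm of where they stood (value of joint wheel_turn between 0.4986 and 0.5486 rad and value of joint plunger_travel below 0.002 m and angular speed of wheel below 0.05 rad/s and distance of roundel_centre from where it was at the start of the episode below 0.008 m and angle between roundel's own z axis and vertical below 0.05 rad and distance of each of gum_bottle, paint_jar, black_cup, brush from where it was at the start of the episode below 0.015 m); the robot touches nothing.
It fails at once if the robot touches the wet glass (contact force between any of the fingers, the arm and roundel above 0.3 N).
It fails at once if the wheel, its arm or its plunger is squeezed or leant on with more than 35 N (contact force between the fingers and wheel above 35 N).
It fails at once if a bystander is lifted, or shoved more than 30 mm (height (world z) of any of gum_bottle, paint_jar, black_cup, brush above 0.02 m or distance of any of gum_bottle, paint_jar, black_cup, brush from where it was at the start of the episode above 0.03 m).
It fails at once if the wheel is swung clean past the next hole, or backwards (value of joint wheel_turn above 0.8 rad or value of joint wheel_turn below -0.2 rad).
It also fails if it takes over 35 s, if anything falls off the work surface, if the arm or the gripper's body presses on something with over 40 N, if the wrist force passes 120 N, or if a joint passes its speed limit or range.

### The arm

A 6-joint arm with a two-finger parallel gripper is mounted at the origin on the work surface. World frame = base frame: x ahead of the robot, y to its left, z up, the work surface at z = 0. Lengths are in m, angles in rad, forces in N, time in s.
With the tool pointing down it reaches from about 0.35 to 0.775 m from the base axis. Payload 7.3 kg.
Tool frame: the origin (TCP) lies between the finger pads; the fingertips stand 8 mm ahead of it and the grasp point (between the pads) lies 11 mm behind it (env.tcp_to_tips is the distance from the TCP to the fingertips, in m); z points along the fingers, y is the line along which they close (so a half turn about z gives the same grasp; the last joint's range is limited). The gripper opens to 92 mm and grips with 3 to 60 N. Pads are 19 mm wide; open, the fingers measure 130 mm over their backs; the gripper's body (75 mm by 190 mm) begins 47 mm behind the grasp point.
Start: joints at [-1.282, 0.342, 1.524, -0, 1.275, -0.146], TCP at [0.221, -0.476, 0.235] pointing down, gripper open.
Joint ranges: [-2.53, 2.53], [-0.77, 2.02], [0.04, 2.7], [-1, 4.14], [0.28, 2.66], [-3.11, 3.11]. Speed limits (rad/s): [2.57, 2.57, 3.14, 3.14, 3.14, 3.14].

### API

Orientations are given as a rotation vector (axis times angle).
In Python, from plant import env, cams gives the robot as it stands. The module is installed in compiled form; this text tells all that it offers.
- The arm moves only by the tool jog_arm, never from a script. Its argument "deltas" is a list that holds one entry, the list of rows, each a list of 7 numbers: the shift along the tool's x, y, z in cm, then the turn, a rotation vector about the tool's x, y, z in degrees, then the opening in per cent of the stroke, from 0 (shut) to 100 (fully open). In form: [[[x, y, z, ax, ay, az, gripper], ...]]. A call has 1 to 8 rows; each row shifts and turns the commanded pose from where the row before left it, along the tool's axes as they then stand; what a row does not reach is not made up. A row lasts 1/10 s, in which the tool goes at most 50 mm and 8.59 degrees, less where a joint would pass 70% of its speed; a pose out of reach is approached as far as the arm can. A call with a gripper value outside its range is refused whole. The fingers move at their own pace and stop on an object; "force" is the grip in N (left out, the last holds). Time passes only in rows, so rows that do not move let the fingers close. It gives the time, the measured TCP pose, the force, the opening and the grip force at its end, in the units of the state.
- env.sense(): the state, without advancing time (a new reading comes with each control period).
- cams.snapshot(name): name is "side" or "top"; returns the picture (420x560x3 uint8, blue, green, red); there is no depth.
- cams.camera_info(name): a dict with "intrinsics" (3x3 intrinsics, pixels), "T" (4x4, takes a point from camera to world coordinates). Camera axes: x right, y up, looking along -z (the intrinsics and any distortion apply to the point x, -y, -z); pixel columns grow to the right and rows downward; lengths in m; the calibration is good to about 2 mm. A picture is of the moment at which its call begins. camera_info takes no time and is no camera call.
- env.sign_off(): hands the job in; it is judged then, once.
The state is a dict: "t": time; "q": joint angles; "qvel": joint speeds; "joint_torque": joint torques, N m; "ee_pos": TCP position; "eef_rot": TCP orientation; "wrist_force": force on the tool from outside, world axes, zero at the start; "torque": the same for the moment, N m; "finger_gap": finger opening in m; "gripper_force": force on a finger pad.
Only numpy, scipy, OpenCV 4.12 (cv2) and the standard library are available. Lean on these libraries where they do the work, as an engineer would, in place of code of your own. Each camera call takes 0.05 s, during which the arm holds its last target. There are 200 camera calls.

## Working session

There is one attempt and no reset: what is moved stays moved. The work goes in short steps, Python scripts to look and compute and a tool call to move; the robot and the scene stay as the last step left them, time stands still between calls to the robot, and variables do not carry over. Pictures are saved under pics/ and viewed, at most 10 in all, crops included, and the job is handed in when it is done.

Besides the shell and the picture viewer there is one more tool, called after "Request:" as name([rows], argument=value, ...), one row to a line, values as JSON. jog_arm: Moves the arm, as the interface text tells. Its arguments: {"type":"object","properties":{"deltas":{"type":"array"},"force":{"type":"number"}},"required":["deltas"]}

```bash
mkdir -p pics; python3 - <<'E'
from plant import env, cams
import cv2,numpy as np
for n in("side","top"):
    cv2.imwrite(f"pics/{n}0.png",cams.snapshot(n)); i=cams.camera_info(n); print(n,{k:(np.round(v,4).tolist() if not isinstance(v,str) else v) for k,v in i.items()})
s=env.sense();print(s["t"],s["ee_pos"],s["eef_rot"],s["finger_gap"],s["wrist_force"],env.tcp_to_tips)
E
```

```text
side {'intrinsics': [[452.0687, 0.0, 279.3874], [0.0, 452.0687, 204.9687], [0.0, 0.0, 1.0]], 'T': [[-0.9242, 0.2543, -0.285, 0.2525], [-0.3819, -0.604, 0.6995, 0.8593], [0.0057, 0.7554, 0.6553, 0.8896], [0.0, 0.0, 0.0, 1.0]]}
top {'intrinsics': [[390.0438, 0.0, 277.9254], [0.0, 390.0438, 204.8856], [0.0, 0.0, 1.0]], 'T': [[-0.0151, 0.9747, -0.2228, 0.3924], [-0.9999, -0.0156, -0.0007, 0.0064], [-0.0042, 0.2228, 0.9749, 1.0816], [0.0, 0.0, 0.0, 1.0]]}
0.1 [ 0.22106384 -0.47583412  0.23414072] [-3.06638787e+00 -6.77306769e-01  1.31460722e-04] 0.09192435585419115 [0.3199253  0.03714972 0.20946892] 0.008
```

View pics/side0.png

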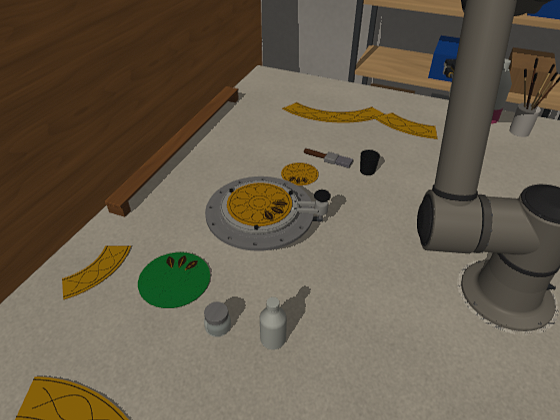

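View pics/top0.png

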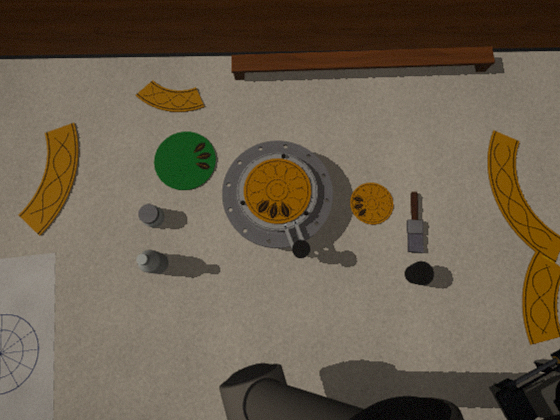

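Side and top views: the large amber roundel is on the turntable at top (278,190). Possible mix-ups are the small amber one at (372,203), the green one at (186,160), and, for the black plunger head at (301,249), the black cup at (419,272). I choose the large amber roundel and the head on its arm.

```bash
cat > h.py <<'E'
from plant import env, cams
import cv2,numpy as np
def at_z(n,uv,z):
    i=cams.camera_info(n);K=i["intrinsics"];T=i["T"]
    d=np.linalg.inv(K)@[uv[0],uv[1],1]; d=T[:3,:3]@[d[0],-d[1],-d[2]]
    o=T[:3,3]; return (o+d*(z-o[2])/d[2])
def proj(n,p):
    i=cams.camera_info(n);T=i["T"]; c=T[:3,:3].T@(np.asarray(p)-T[:3,3])
    v=i["intrinsics"]@[c[0],-c[1],-c[2]]; return v[:2]/v[2]
E
python3 - <<'E'
from h import *
im={n:cv2.imread(f"pics/{n}0.png") for n in("side","top")}
for n,win,hw in(("top",(278,190),50),("side",(260,204),50)):
    h=cv2.cvtColor(im[n],cv2.COLOR_BGR2HSV); m=cv2.inRange(h,(12,120,80),(30,255,255))
    k=np.zeros_like(m);k[win[1]-38:win[1]+38,win[0]-38:win[0]+38]=255
    m=cv2.morphologyEx(m&k,cv2.MORPH_CLOSE,np.ones((9,9)))
    c=max(cv2.findContours(m,0,2)[0],key=cv2.contourArea); e=cv2.fitEllipse(cv2.convexHull(c)); print(n,"glass",e,at_z(n,e[0],.081))
for n,(u,v) in(("top",(301,249)),("side",(322,196))):
    g=im[n].max(2); m=np.zeros_like(g); m[v-14:v+14,u-14:u+14]=(g[v-14:v+14,u-14:u+14]<60)*255
    c=max(cv2.findContours(m,0,2)[0],key=cv2.contourArea); e=cv2.fitEllipse(c);print(n,"head",e,cv2.boundingRect(c),at_z(n,e[0],.114))
a=cv2.resize(im["top"][130:280,200:350],(600,600),interpolation=2)
cv2.imwrite("pics/crop.png",a)
E
```

```text
top glass ((277.06085205078125, 190.65367126464844), (65.40042877197266, 67.7181396484375), 90.85348510742188) [0.65979978 0.00884661 0.081     ]
side glass ((265.5099792480469, 195.83421325683594), (54.22431564331055, 80.0851821899414), 59.52552032470703) [ 0.65476056 -0.02482503  0.081     ]
top head ((300.608642578125, 245.71066284179688), (18.55684471130371, 23.859495162963867), 170.31924438476562) (291, 235, 20, 23) [ 0.50854975 -0.04766906  0.114     ]
side head ((321.91448974609375, 195.3597412109375), (11.524094581604004, 15.797436714172363), 98.36707305908203) (314, 190, 17, 12) [ 0.49955402 -0.04937857  0.114     ]
```

View pics/crop.png

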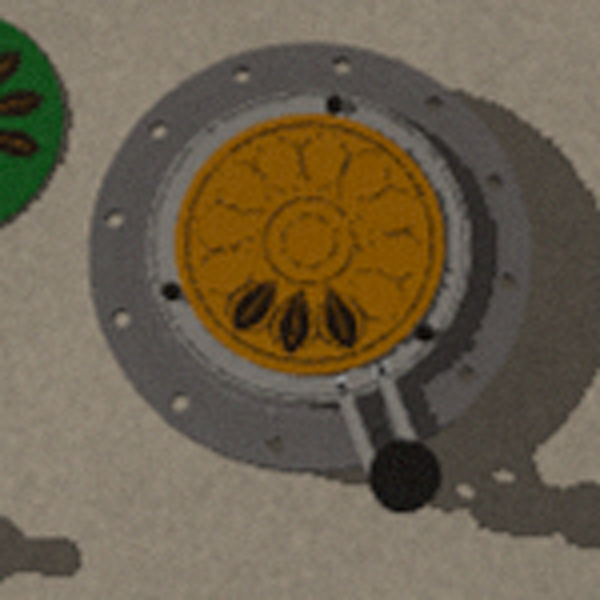

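The crop confirms the choice: the large amber roundel, centre at top (277.5,191), sits between three pegs, and the forked arm runs to the black head at (301.2,248.8). Holes are visible every 30°.

```bash
cat >> h.py <<'E'
from scipy.spatial.transform import Rotation as R
AX=at_z("top",(277.5,191),.081)
def rel(p):
    s=env.sense(); return R.from_rotvec(s["eef_rot"]).inv().apply(np.asarray(p)-s["ee_pos"])*100
E
python3 - <<'E'
from h import *
H=at_z("top",(301.2,248.8),.12); print("axis",AX,"head",H)
Hs=at_z("side",(322,194.5),.12);print("head side",Hs)
for P in(H,Hs): v=(P-AX)[:2]; print("r",np.hypot(*v),"ang",np.degrees(np.arctan2(v[1],v[0])))
print("proj axis side",proj("side",AX))
a=np.arctan2(*(H-AX)[[1,0]])
for k in range(12):
    p=AX+[.135*np.cos(a+k*np.pi/6),.135*np.sin(a+k*np.pi/6),0];p[2]=.058
    print((proj("top",p)-[200,130])*4//1,end=" ")
print("\nto above head, tool cm",rel([H[0],H[1],.145]))
E
```

```text
axis [0.65883061 0.00769556 0.081     ] head [ 0.50018067 -0.04857699  0.12      ]
head side [ 0.49856842 -0.04585732  0.12      ]
r 0.16833419575578154 ang -160.47059134384733
r 0.168973010808458 ang -161.5225410963844
proj axis side [259.37596084 202.45103018]
[381. 438.] [466. 377.] [507. 284.] [495. 185.] [434. 107.] [342.  67.] [242.  76.] [159. 132.] [114. 220.] [121. 320.] [180. 404.] [275. 448.] 
to above head, tool cm [ 43.3096541  -26.98243717   8.95718812]
```

Request:
jog_arm([
  [[3.0,-1.9,0,0,0,0,0],[3.0,-1.9,0,0,0,0,0],[3.0,-1.9,0,0,0,0,0],[3.0,-1.9,0,0,0,0,0],[3.0,-1.9,0,0,0,0,0],[3.0,-1.9,0,0,0,0,0],[3.0,-1.9,0,0,0,0,0],[3.0,-1.9,0,0,0,0,0]],
], force=5)

```text
t: 0.9
ee_pos: [0.3753, -0.2358, 0.2345]
eef_rot: [-3.067, -0.677, 0.0]
wrist_force: [0.4, 0.8, -0.2]
finger_gap: 0.0322
gripper_force: 0.0
```

Request:
jog_arm([
  [[3.0,-1.9,0,0,0,0,0],[3.0,-1.9,0,0,0,0,0],[3.0,-1.9,1,0,0,0,0],[3.0,-1.9,2,0,0,0,0],[3.0,-1.9,2,0,0,0,0],[3.0,-1.6,2,0,0,0,0],[0.6,-0.6,1,0,0,0,0],[0,0,0,0,0,0,0]],
])

```text
t: 1.7
ee_pos: [0.4933, -0.0516, 0.153]
eef_rot: [-3.065, -0.681, 0.006]
wrist_force: [0.5, 0.4, 0.4]
finger_gap: 0.0007
gripper_force: 0.0
```

```bash
python3 - <<'E'
from h import *
print(rel([.4998,-.0480,.120+.008]),env.sense()["ee_pos"],env.sense()["wrist_force"])
r=R.from_rotvec(env.sense()["eef_rot"]); print(r.inv().apply(AX-env.sense()["ee_pos"])*100, r.as_matrix().round(3))
cv2.imwrite("pics/s1.png",cv2.resize(cams.snapshot("side")[90:270,200:440],(800,600)))
E
```

```text
[ 0.75308004 -0.04234458  2.49957334] [ 0.493256   -0.05159255  0.15301896] [0.5291987  0.39263528 0.38346436]
[17.53385529  1.65495079  7.14091581] [[ 0.906  0.423 -0.004]
 [ 0.423 -0.906  0.001]
 [-0.003 -0.002 -1.   ]]
```

View pics/s1.png

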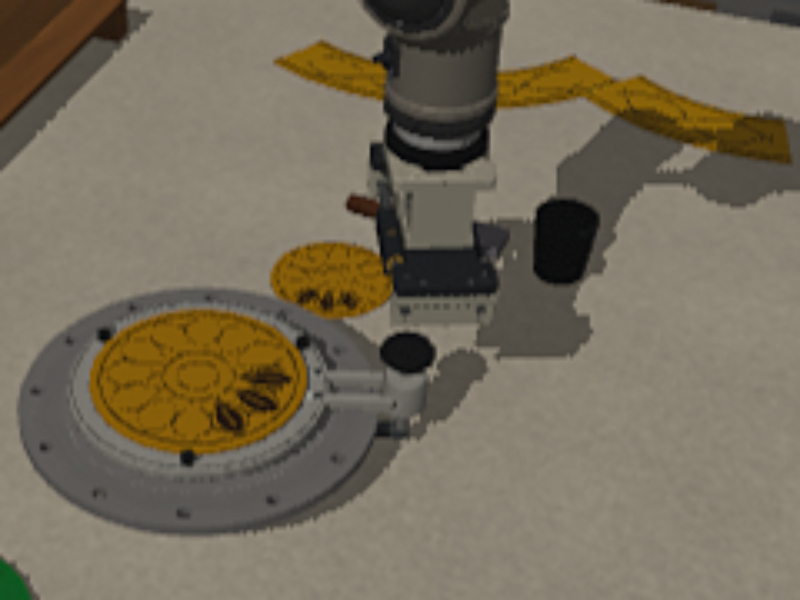

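The side view shows the gripper just above and slightly short of the head (head at crop (407,352)). The body's near end hides the fingertips. Next I centre over the head and come down.

Request:
jog_arm([
  [[0.75,0,0.5,0,0,0,0],[0,0,0.8,0,0,0,0],[0,0,0.8,0,0,0,0],[0,0,0.3,0,0,0,0],[0,0,0.2,0,0,0,0],[0,0,0.2,0,0,0,0],[0,0,0.2,0,0,0,0],[0,0,0,0,0,0,0]],
])

```text
t: 2.55
ee_pos: [0.5008, -0.0499, 0.1252]
eef_rot: [3.067, 0.678, -0.0]
wrist_force: [-3.3, -1.2, 6.0]
finger_gap: 0.0003
gripper_force: 3.0
```

Request:
jog_arm([
  [[0,0,0.3,0,0,0,0],[0,0,0.3,0,0,0,0],[0,0,0.3,0,0,0,0],[0,0,0.1,0,0,0,0],[0,0,0,0,0,0,0],[0,0,0,0,0,0,0]],
])

```text
t: 3.15
ee_pos: [0.5008, -0.0499, 0.1158]
eef_rot: [3.067, 0.678, 0.0]
wrist_force: [-4.0, -0.4, 9.4]
finger_gap: 0.0007
gripper_force: 4.7
```

```bash
python3 - <<'E'
from h import *
s=env.sense();r=R.from_rotvec(s["eef_rot"]); v=r.inv().apply(AX-s["ee_pos"])*100; print(s["ee_pos"],s["wrist_force"],v)
# wheel spin vector is +z tool; shift for 1.5 deg about axis at v (tool frame)
w=np.radians(1.5); print("shift/1.5deg cm", np.cross([0,0,w],-v)[:2])
E
```

```text
[ 0.50084297 -0.04989204  0.11575716] [-3.95651666 -0.44978925  9.40175512] [16.75444477  1.43209215  3.475995  ]
shift/1.5deg cm [ 0.03749208 -0.43863034]
```

Request:
jog_arm([
  [[0,0,0.05,0,0,0,0],[0.04,-0.44,0,0,0,1.5,0],[0.04,-0.44,0,0,0,1.5,0],[0.04,-0.44,0,0,0,1.5,0],[0.04,-0.44,0,0,0,1.5,0],[0.03,-0.44,0,0,0,1.5,0],[0.04,-0.44,0,0,0,1.5,0],[0,0,0,0,0,0,0]],
])

```text
t: 3.95
ee_pos: [0.4936, -0.024, 0.1154]
eef_rot: [3.111, 0.434, 0.001]
wrist_force: [-4.7, -0.4, 10.7]
finger_gap: 0.0005
gripper_force: 5.0
```

```bash
python3 - <<'E'
from h import *
s=env.sense();d=s["ee_pos"]-AX;print(s["ee_pos"],s["wrist_force"],np.hypot(*d[:2]),np.degrees(np.arctan2(d[1],d[0])))
cv2.imwrite("pics/t2.png",cv2.resize(cams.snapshot("top")[130:280,200:350],(600,600),interpolation=2))
E
```

```text
[ 0.49359637 -0.02399918  0.11538808] [-4.69090913 -0.35112279 10.69995586] 0.16824656993349293 -169.14158747911722
```

View pics/t2.png

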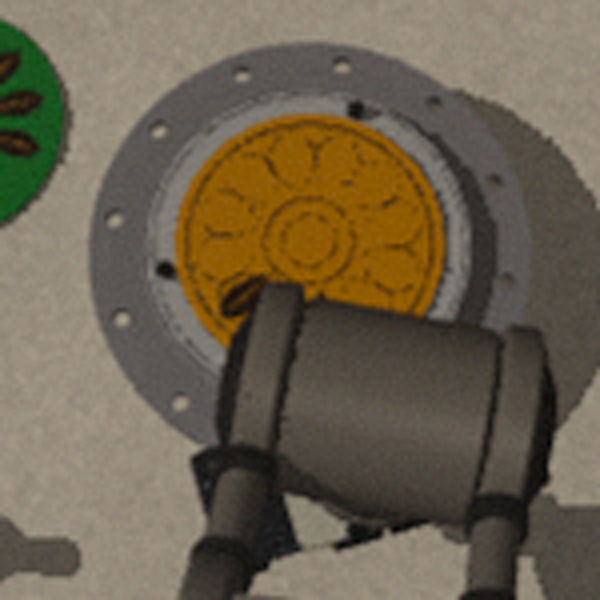

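The pegs moved from (335,104) to (357,109) and from (172,291) to (165,270), about 9° clockwise. The wheel follows without slipping.

Request:
jog_arm([
  [[0.04,-0.44,0,0,0,1.5,0],[0.04,-0.44,0,0,0,1.5,0],[0.04,-0.44,0,0,0,1.5,0],[0.04,-0.44,0,0,0,1.5,0],[0.04,-0.44,0,0,0,1.5,0],[0.03,-0.44,0,0,0,1.5,0],[0.04,-0.44,0,0,0,1.5,0],[0.04,-0.44,0,0,0,1.5,0]],
])

```text
t: 4.8
ee_pos: [0.4905, 0.0108, 0.1154]
eef_rot: [3.139, 0.106, 0.002]
wrist_force: [-3.5, -1.3, 9.8]
finger_gap: 0.0004
gripper_force: 4.8
```

Request:
jog_arm([
  [[0.04,-0.44,0,0,0,1.5,0],[0.04,-0.44,0,0,0,1.5,0],[0.04,-0.44,0,0,0,1.5,0],[0.04,-0.44,0,0,0,1.5,0],[0.04,-0.44,0,0,0,1.5,0],[0,0,0,0,0,0,0],[0,0,0,0,0,0,0]],
])

```text
t: 5.5
ee_pos: [0.4922, 0.0333, 0.1155]
eef_rot: [-3.14, 0.098, -0.003]
wrist_force: [-2.5, 1.2, 10.3]
finger_gap: 0.0009
gripper_force: 4.9
```

```bash
python3 - <<'E'
from h import *
s=env.sense();d=s["ee_pos"]-AX;print(s["ee_pos"],s["wrist_force"],np.hypot(*d[:2]),159.98-np.degrees(np.arctan2(d[1],d[0]))%360+40.04)
cv2.imwrite("pics/t3.png",cv2.resize(cams.snapshot("top")[130:280,200:350],(600,600),interpolation=2))
# expected peg positions (crop px) after 30 deg, pegs found at start
for c in((335,104),(172,291),(425,332)):
    p=at_z("top",np.array(c)/4+[200,130],.083)-AX
    for a in (28,30):
        q=R.from_rotvec([0,0,-np.radians(a)]).apply(p)+AX; print(a,((proj("top",q)-[200,130])*4).round(1))
E
```

```text
[0.49221812 0.03326522 0.11545449] [-2.51992971  1.19301443 10.32025799] 0.1685631305683509 28.7449863450967
28 [400.  131.1]
30 [404.1 134.1]
28 [166.5 223. ]
30 [167.4 218.2]
28 [368.7 374.7]
30 [363.9 376.6]
```

View pics/t3.png

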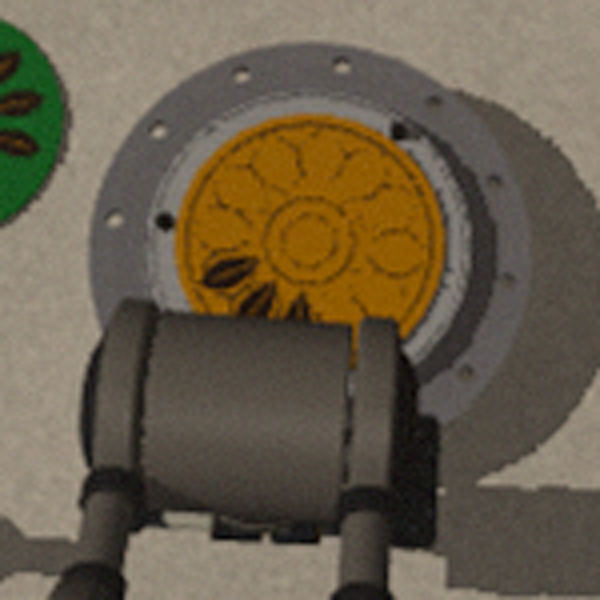

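Pegs at (400,131) and (165,222) put the wheel at about 28.5°, which agrees with the TCP arc (28.7°). About 1° more, then I let the plunger up slowly and watch the spring force.

Request:
jog_arm([
  [[0.02,-0.3,0,0,0,1.0,0],[0,0,0,0,0,0,0],[0,0,-0.2,0,0,0,0],[0,0,-0.2,0,0,0,0],[0,0,-0.2,0,0,0,0],[0,0,0,0,0,0,0]],
])

```text
t: 6.15
ee_pos: [0.4926, 0.0362, 0.1215]
eef_rot: [-3.139, 0.126, -0.003]
wrist_force: [-1.9, 0.7, 7.8]
finger_gap: 0.0006
gripper_force: 3.9
```

The spring force is still following at 6.5 mm of travel, so the pin is in the hole. I lift clear and back off.

Request:
jog_arm([
  [[0,0,-0.2,0,0,0,0],[0,0,-0.2,0,0,0,0],[0,0,-0.2,0,0,0,0],[0,0,-0.3,0,0,0,0],[0,0,-1,0,0,0,0],[0,0,-3,0,0,0,0],[0,0,-4,0,0,0,0],[-4,0,-2,0,0,0,0]],
])

```text
t: 6.95
ee_pos: [0.4561, 0.0382, 0.2325]
eef_rot: [3.138, -0.127, 0.011]
wrist_force: [-0.1, -0.3, 0.4]
finger_gap: 0.0008
gripper_force: 0.0
```

Request:
jog_arm([
  [[-4,3,0,0,0,0,0],[-1,4,0,0,0,0,0],[0,4,0,0,0,0,0],[0,4,0,0,0,0,0],[0,4,0,0,0,0,0],[0,4,0,0,0,0,0],[0,0,0,0,0,0,0],[0,0,0,0,0,0,0]],
])

```text
t: 7.75
ee_pos: [0.3836, -0.1865, 0.2292]
eef_rot: [-3.138, 0.13, 0.001]
wrist_force: [-0.5, 0.2, 0.3]
finger_gap: 0.0006
gripper_force: 0.0
```

```bash
python3 - <<'E'
from h import *
s=env.sense();print(s["t"],s["ee_pos"],s["wrist_force"])
a=np.radians(-160.5-30); h=AX+[.17*np.cos(a),.17*np.sin(a),0]
for z in(.12,.11):
    h[2]=z; print(z,"head top",(proj("top",h)-[200,130])*4,"side",(proj("side",h)-[220,150])*5)
cv2.imwrite("pics/t4.png",cv2.resize(cams.snapshot("top")[130:280,200:350],(600,600),interpolation=2))
cv2.imwrite("pics/s4.png",cv2.resize(cams.snapshot("side")[150:270,200:360],None,fx=5,fy=5,interpolation=2))
E
```

```text
7.75 [ 0.38357138 -0.18654527  0.22918792] [-0.52859834  0.22566855  0.25158894]
0.12 head top [263.33363896 491.23048621] side [470.26150659 323.81762219]
0.11 head top [263.88745422 492.88802243] side [469.16419593 338.34606343]
```

View pics/t4.png

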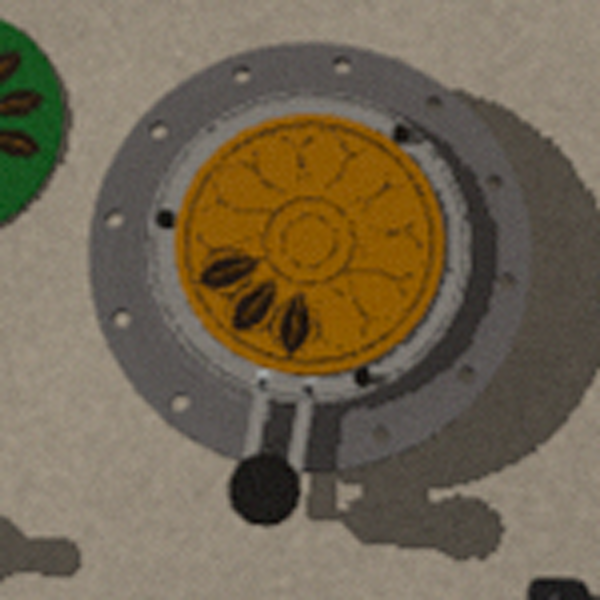

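View pics/s4.png

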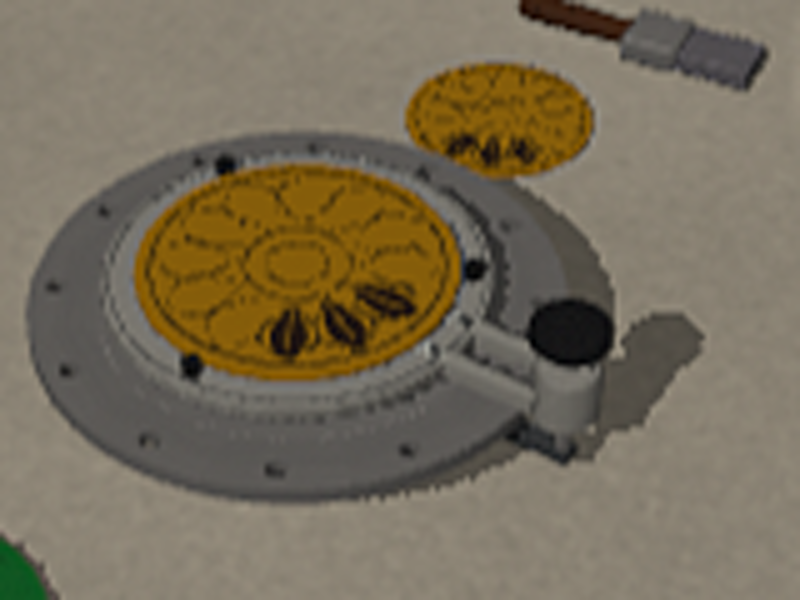

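Top view: the head is at (264,490) against a predicted (263,491) for 30°. The third petal hole is covered and the old hole is visible at (381,433). In the side view the head stands fully up at (571,328).

```bash
python3 -c "
from plant import env
print(env.sign_off())"
```

```text
the job is handed in; nothing more can be done
None
```

The job is handed in: the wheel was turned clockwise to the next hole, and in the last pictures the plunger is fully up, the glass untouched and the arm clear. The sign-off gave no verdict.

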